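# Swap the pop-up sockets on the kitchen counter

## Task

Get the counter ready for the mixer: push the raised square socket tower down until it locks down, and press the cap of the wide round one so that it unlocks and pops up. Check that each ends up that way once you let go, pressing again if it did not, and leave the narrow round tower locked down.

Things in the scene. Friction and masses are not known exactly. Their poses are not given: they have to be found in the camera images.
- square_top (a point): Centre of the top of the SQUARE pop-up socket tower's cap: flat steel, 72 x 72 mm, in a dark 90 x 90 x 4 mm plate fixed in the counter; x, y along its sides, z up. Starts raised. Height of this point above the counter, for all three towers: 85 mm raised, 22 mm locked, 5 mm at the bottom stop. Push-push latch: each push down to 8 mm or lower and release changes raised to locked or locked to raised.
- wide_top (a point): Centre of the top of the WIDE ROUND tower's cap: flat steel, 90 mm across, in a dark ring 108 mm across and 4 mm high; z up. Starts locked; same heights and latch as the square one. For all: a push that ends above 11 mm changes nothing; best pushed at 50 mm/s; push force 2 to 7 N before the rigid stop; once freed, the cap springs up within 1 s, following the finger as it withdraws.
- narrow_top (a point): Centre of the top of the NARROW ROUND tower's cap: flat steel, 56 mm across, in a dark ring 74 mm across and 4 mm high; z up. Starts locked and stays so; same heights and latch. The towers stand in a row across the counter in any order, centres 0.17 m or more apart, with jars up to 85 mm tall between; anything over 100 mm tall stands 120 mm or more from a tower's centre.

How it is judged (in metres and radians):
At the end, for the whole second after the job is handed in: After release, the square tower stays locked down (cap under 32 mm above the counter), the wide round tower has popped up (cap over 70 mm) and the narrow round tower is still locked down (cap under 32 mm) (height (world z) of each of square_top, narrow_top below 0.032 m and height (world z) of wide_top above 0.07 m); the robot touches nothing.
It also fails if it takes over 40 s, if anything falls off the work surface, if the arm or the gripper's body presses on something with over 40 N, if the wrist force passes 120 N, or if a joint passes its speed limit or range.

## Robot

A 6-joint arm with a two-finger parallel gripper is mounted at the origin on the work surface. World frame = base frame: x ahead of the robot, y to its left, z up, the work surface at z = 0. Lengths are in m, angles in degrees, forces in N, time in s.
With the tool pointing down it reaches from about 0.3 to 0.75 m from the base axis. Payload 8.5 kg.
Tool frame: the origin (TCP) lies at the very end of the fingers, on their centre line; the grasp point (between the pads) lies 19 mm behind it; z points along the fingers, y is the line along which they close (so a half turn about z gives the same grasp; the last joint's range is limited). The gripper opens to 85 mm and grips with 20 to 120 N. Pads are 22 mm wide; open, the fingers measure 114 mm over their backs; the gripper's body (76 mm by 85 mm) begins 54 mm behind the grasp point. The pads swing forward as they close: fully open they stand 13 mm farther back than shut.
Start: joints at [-88.195, 21.807, 74.336, -0, 83.858, -12.336], TCP at [0.134, -0.533, 0.231] pointing down, gripper open.
Joint ranges: [-178.18, 178.18], [-50.72, 133.34], [12.68, 142.11], [-81.47, 261.47], [9.98, 163.14], [-165.26, 165.26]. Speed limits (degrees/s): [136.94, 136.94, 180, 180, 180, 180].

## Interface

Orientations are given as a 3x3 rotation matrix whose columns are the frame's x, y, z axes.
In Python, from rig import env gives the robot as it stands.
- The arm moves only by the tool move_arm, never from a script. Its argument "plan" is a list of rows, each a list of 7 numbers: the turn, a rotation vector about the tool's x, y, z in degrees, then the shift along the tool's x, y, z in cm, then the gripper command: -1 is shut, 1 is fully open, values between are in proportion. In form: [[ax, ay, az, tx, ty, tz, jaw], ...]. A call has 1 to 5 rows; each row is the pose to reach, as a shift and turn from the pose commanded when the call began, along the tool's axes at that moment; what a row does not reach only later rows make up. A row lasts 1/10 s, in which the tool goes at most 50 mm and 8.59 degrees, less where a joint would pass 70% of its speed; a pose out of reach is approached as far as the arm can. A call with a gripper value outside its range is refused whole. The fingers move at their own pace and stop on an object; "squeeze" is the grip in N (left out, the last holds). Time passes only in rows, so rows that repeat a pose let the fingers close. It gives the time, the measured TCP pose, the force, the opening and the grip force at its end, in the units of the state.
- env.observe(): the state, without advancing time (a new reading comes with each control period).
- env.get_image(name): name is "scene" or "top"; returns a dict with "color" (384x512x3 uint8, red, green, blue), "fov_y" (degrees; the focal length in pixels is half the picture's height over the tangent of half this angle, whatever the lens; pixels are square), "cx", "cy" (the principal point, pixels), "R" (3x3) and "t" (3): a world point X has camera coordinates R X + t. Camera axes: x right, y down, z forward; pixel columns grow to the right and rows downward; lengths in m; the calibration is good to about 2 mm. A picture is of the moment at which its call begins. There is no depth.
- env.close_job(): hands the job in; it is judged then, once.
Trained networks look in a picture, given as the dict that the camera call returned (one of the last four; its "shot" number tells which), for a name from the list of things; names that differ only in an ending like _2 or _b are one class to them, and where a whole thing is asked for, a point or a joint stands for the part that bears it (a point fixed in the world has none). Each returns a list of dicts, best first, with "conf" (0 to 1); they miss things now and then, are a little off and sometimes report something else, mostly with a low value. They report only what shows in the picture. A call takes as long as a camera call.
- env.outline_of(target, picture): "mask" (384x512 bool, what is visible of it) and "bbox" ([centre column, centre row, width, height] in pixels, round what is visible of it).
- env.tip_of(target, picture): "pixel" ([column, row] in pixels: a listed point, or the origin of a listed thing).
The state is a dict: "time_s": time; "q": joint angles; "qvel": joint speeds; "joint_efforts": joint torques, N m; "position": TCP position; "tool_rot": TCP orientation; "ft_force": force on the tool from outside, world axes, zero at the start; "wrist_torque": the same for the moment, N m; "grip_width": finger opening in m; "gripper_force": force on a finger pad.
Only numpy, scipy, OpenCV 4.12 (cv2) and the standard library are available. Lean on these libraries where they do the work, as an engineer would, in place of code of your own. Each camera call takes 0.05 s, during which the arm holds its last target. There are 200 camera calls.

## Working session

There is one attempt and no reset: what is moved stays moved. The work goes in short steps, Python scripts to look and compute and a tool call to move; the robot and the scene stay as the last step left them, time stands still between calls to the robot, and variables do not carry over. Pictures are saved under pics/ and viewed, at most 10 in all, crops included, and the job is handed in when it is done.

Besides the shell and the picture viewer there is one more tool, called after "Call:" by a JSON object that holds its "method" and its "body", one argument or row to a line. move_arm: Moves the arm, as the interface text tells. Its arguments: {"type":"object","properties":{"plan":{"type":"array"},"squeeze":{"type":"number"}},"required":["plan"]}

```bash
mkdir -p pics
cat > h.py <<'E'
import numpy as np, cv2
from rig import env
def ray(p,pix):
    f=p["color"].shape[0]/2/np.tan(np.radians(p["fov_y"])/2)
    d=np.array([(pix[0]-p["cx"])/f,(pix[1]-p["cy"])/f,1.]); R=np.array(p["R"]); t=np.array(p["t"])
    return -R.T@t, R.T@d
def onz(p,pix,z):
    c,d=ray(p,pix); return (c+d*(z-c[2])/d[2]).round(4)
E
python3 - <<'E'
from h import *
ims=[]
for n in("scene","top"):
    p=env.get_image(n); ims.append(p["color"])
    for k,z in(("square_top",.085),("wide_top",.022),("narrow_top",.022)):
        for r in env.tip_of(k,p)[:2]: print(n,k,r["conf"],np.round(r["pixel"],1),onz(p,r["pixel"],z))
        for r in env.outline_of(k,p)[:1]: print("  box",r["conf"],np.round(r["bbox"]),onz(p,r["bbox"][:2],z))
im=np.hstack(ims); cv2.imwrite("pics/a.png",cv2.resize(im[:,:,::-1],(800,300)))
s=env.observe(); print(s["position"],s["tool_rot"],s["time_s"])
E
```

```text
scene square_top 0.97 [145.4 185.2] [ 0.5736 -0.2356  0.085 ]
  box 0.85 [147. 196.  44.  49.] [ 0.6017 -0.2199  0.085 ]
scene wide_top 0.68 [241.2 218.9] [ 0.5679 -0.0116  0.022 ]
  box 0.66 [242. 217.  38.  33.] [ 0.5633 -0.0119  0.022 ]
scene narrow_top 0.67 [361.8 236.6] [0.5471 0.2645 0.022 ]
  box 0.76 [362. 238.  27.  21.] [0.5509 0.2654 0.022 ]
top square_top 0.96 [366.7 171.2] [ 0.5674 -0.2447  0.085 ]
  box 0.92 [361. 174.  46.  44.] [ 0.5627 -0.2323  0.085 ]
top wide_top 0.94 [248.7 196.8] [ 0.5636 -0.0088  0.022 ]
  box 0.94 [250. 195.  44.  40.] [ 0.5667 -0.0112  0.022 ]
top narrow_top 0.7 [113.3 222.8] [0.5506 0.2751 0.022 ]
  box 0.72 [118. 225.  30.  28.] [0.5455 0.2661 0.022 ]
[ 0.13435861 -0.53332486  0.23131188] [[ 9.69705819e-01  2.44275716e-01  1.07093848e-05]
 [ 2.44275716e-01 -9.69705819e-01 -1.84129291e-06]
 [ 9.93516962e-06  4.40155509e-06 -1.00000000e+00]] 0.7
```

View pics/a.png

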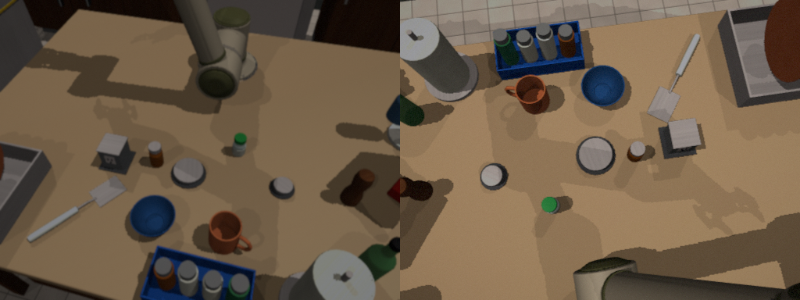

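The view shows the square tower raised, at about (145,185) in scene and (367,171) in top. The wide round one is at about (249,197) in top with a small jar on its right, and the narrow one is far left at (113,223). I'll shut the gripper and move above the square tower at about (0.570, -0.240).

Call:
{"method": "move_arm", "body": {
  "plan": [
    [0, 0, 0, 4, -1.4, 0, -1],
    [0, 0, 0, 8.5, -3.1, 0, -1],
    [0, 0, 0, 13, -4.7, 0, -1],
    [0, 0, 0, 17.5, -6.3, 0, -1],
    [0, 0, 0, 22, -7.9, 0, -1]
  ]
}}

```text
time_s: 1.2
position: [0.3297, -0.4017, 0.2315]
tool_rot: [[0.97, 0.244, 0.0], [0.244, -0.97, -0.0], [0.0, 0.0, -1.0]]
ft_force: [-0.9, -0.5, -0.0]
grip_width: 0.0122
gripper_force: 0.0
```

Call:
{"method": "move_arm", "body": {
  "plan": [
    [0, 0, 0, 4.5, -1.6, 0, -1],
    [0, 0, 0, 9, -3.2, 0, -1],
    [0, 0, 0, 13.5, -4.9, 0, -1],
    [0, 0, 0, 18, -6.5, 0, -1],
    [0, 0, 0, 22, -7.9, 0, -1]
  ]
}}

```text
time_s: 1.7
position: [0.5241, -0.2709, 0.2314]
tool_rot: [[0.97, 0.245, 0.0], [0.245, -0.97, -0.0], [0.0, 0.0, -1.0]]
ft_force: [0.4, 0.2, 0.3]
grip_width: 0.0001
gripper_force: 0.0
```

Call:
{"method": "move_arm", "body": {
  "plan": [
    [0, 0, 0, 3, -1.1, 1, -1],
    [0, 0, 0, 5.5, -2.0, 4, -1],
    [0, 0, 0, 5.5, -2.0, 8, -1],
    [0, 0, 0, 5.5, -2.0, 10, -1],
    [0, 0, 0, 5.5, -2.0, 10, -1]
  ]
}}

```text
time_s: 2.2
position: [0.5698, -0.2389, 0.1283]
tool_rot: [[0.97, 0.245, -0.005], [0.245, -0.97, 0.003], [-0.004, -0.005, -1.0]]
ft_force: [0.9, 0.1, 0.5]
grip_width: -0.0002
gripper_force: 0.0
```

Run:
```python
from h import *
ims=[]
for n in("scene","top"):
    p=env.get_image(n); ims.append(p["color"])
    for k,z in(("square_top",.085),("wide_top",.022)):
        for r in env.tip_of(k,p)[:1]: print(n,k,r["conf"],np.round(r["pixel"],1),onz(p,r["pixel"],z))
im=np.hstack([ims[0][120:270,70:270],ims[1][110:260,230:430]]); cv2.imwrite("pics/b.png",cv2.resize(im[:,:,::-1],(800,300)))
print(env.observe()["position"])
```

```text
scene square_top 0.77 [143.1 183.3] [ 0.5697 -0.2429  0.085 ]
scene wide_top 0.78 [243.9 218.3] [ 0.5647 -0.006   0.022 ]
top wide_top 0.86 [250.5 198.3] [ 0.5599 -0.012   0.022 ]
[ 0.57129134 -0.24022007  0.13290264]
```

View pics/b.png

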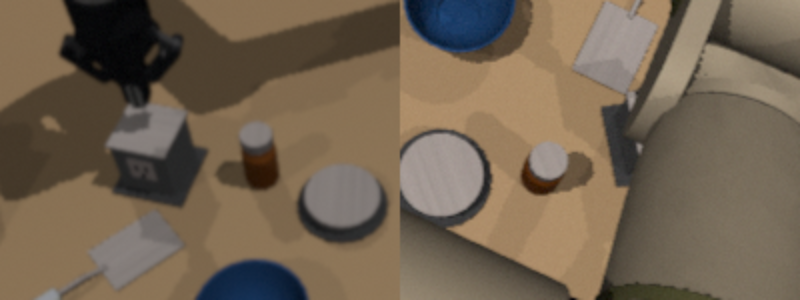

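The shut fingers sit just above the middle of the square cap, at crop (135,105). The jar is clear of both towers, so I'll push down at about 50 mm/s.

Call:
{"method": "move_arm", "body": {
  "plan": [
    [0, 0, 0, 0, 0, 2, -1],
    [0, 0, 0, 0, 0, 3.5, -1],
    [0, 0, 0, 0, 0, 4.2, -1],
    [0, 0, 0, 0, 0, 4.7, -1],
    [0, 0, 0, 0, 0, 5.2, -1]
  ]
}}

```text
time_s: 3.0
position: [0.5712, -0.2401, 0.0802]
tool_rot: [[0.97, 0.244, 0.001], [0.244, -0.97, -0.001], [0.001, 0.001, -1.0]]
ft_force: [-1.3, 0.3, 3.0]
grip_width: -0.0
gripper_force: 1.6
```

Call:
{"method": "move_arm", "body": {
  "plan": [
    [0, 0, 0, 0, 0, 0.5, -1],
    [0, 0, 0, 0, 0, 1.0, -1],
    [0, 0, 0, 0, 0, 1.5, -1],
    [0, 0, 0, 0, 0, 2.0, -1],
    [0, 0, 0, 0, 0, 2.5, -1]
  ]
}}

```text
time_s: 3.5
position: [0.5712, -0.24, 0.0541]
tool_rot: [[0.97, 0.244, 0.001], [0.244, -0.97, -0.001], [0.001, 0.001, -1.0]]
ft_force: [1.5, -1.1, 3.3]
grip_width: -0.0001
gripper_force: 1.7
```

Call:
{"method": "move_arm", "body": {
  "plan": [
    [0, 0, 0, 0, 0, 0.5, -1],
    [0, 0, 0, 0, 0, 1.0, -1],
    [0, 0, 0, 0, 0, 1.5, -1],
    [0, 0, 0, 0, 0, 2.0, -1],
    [0, 0, 0, 0, 0, 2.5, -1]
  ]
}}

```text
time_s: 4.0
position: [0.571, -0.2399, 0.029]
tool_rot: [[0.97, 0.244, 0.0], [0.244, -0.97, -0.0], [0.0, 0.0, -1.0]]
ft_force: [1.6, -2.8, 3.5]
grip_width: 0.0002
gripper_force: 2.1
```

Call:
{"method": "move_arm", "body": {
  "plan": [
    [0, 0, 0, 0, 0, 0.5, -1],
    [0, 0, 0, 0, 0, 1.0, -1],
    [0, 0, 0, 0, 0, 1.5, -1],
    [0, 0, 0, 0, 0, 2.0, -1],
    [0, 0, 0, 0, 0, 2.4, -1]
  ]
}}

```text
time_s: 4.5
position: [0.5708, -0.2397, 0.0049]
tool_rot: [[0.97, 0.244, -0.0], [0.244, -0.97, 0.0], [-0.0, -0.0, -1.0]]
ft_force: [0.5, 0.0, 33.2]
grip_width: -0.0001
gripper_force: 19.5
```

Call:
{"method": "move_arm", "body": {
  "plan": [
    [0, 0, 0, 0, 0, 0, -1]
  ]
}}

```text
time_s: 4.6
position: [0.5707, -0.2396, 0.0051]
tool_rot: [[0.97, 0.244, -0.0], [0.244, -0.97, 0.0], [-0.0, -0.0, -1.0]]
ft_force: [1.3, -2.0, 2.5]
grip_width: -0.0001
gripper_force: 1.6
```

The cap reached the bottom stop. I'll withdraw at the same pace and watch the force.

Call:
{"method": "move_arm", "body": {
  "plan": [
    [0, 0, 0, 0, 0, -0.5, -1],
    [0, 0, 0, 0, 0, -1.0, -1],
    [0, 0, 0, 0, 0, -1.5, -1],
    [0, 0, 0, 0, 0, -2.2, -1],
    [0, 0, 0, 0, 0, -3.2, -1]
  ]
}}

```text
time_s: 5.1
position: [0.5706, -0.2395, 0.0376]
tool_rot: [[0.97, 0.244, -0.001], [0.244, -0.97, 0.001], [-0.001, -0.001, -1.0]]
ft_force: [-0.2, 0.4, -0.2]
grip_width: -0.0001
gripper_force: 0.0
```

Call:
{"method": "move_arm", "body": {
  "plan": [
    [0, 0, 0, 0, 0, -2, -1],
    [0, 0, 0, 0, 0, -5, -1],
    [0, 0, 0, 0, 0, -8, -1],
    [0, 0, 0, 0, 0, -10, -1],
    [0, 0, 0, 0, 0, -10, -1]
  ]
}}

```text
time_s: 5.6
position: [0.5719, -0.2404, 0.1409]
tool_rot: [[0.97, 0.244, 0.005], [0.244, -0.97, -0.003], [0.004, 0.005, -1.0]]
ft_force: [0.4, -0.1, 0.1]
grip_width: -0.0001
gripper_force: 0.0
```

Run:
```python
from h import *
for n in("scene","top"):
    p=env.get_image(n)
    for k,z in(("square_top",.022),("wide_top",.022)):
        for r in env.tip_of(k,p)[:1]: print(n,k,r["conf"],np.round(r["pixel"],1),onz(p,r["pixel"],z))
    if n=="scene": cv2.imwrite("pics/c.png",cv2.resize(p["color"][120:270,70:270,::-1],(600,450)))
s=env.observe(); print(s["position"],s["tool_rot"][0],s["ft_force"])
```

```text
scene square_top 0.88 [148.3 200.8] [ 0.5725 -0.2425  0.022 ]
scene wide_top 0.68 [243.3 214. ] [ 0.5532 -0.0105  0.022 ]
top square_top 0.81 [356.5 177.2] [ 0.5718 -0.24    0.022 ]
top wide_top 0.65 [248.6 196.9] [ 0.5634 -0.0086  0.022 ]
[ 0.57048557 -0.23952608  0.13615645] [ 0.96970644  0.24426622 -0.00185048] [-0.69271596  0.38270759 -0.11827181]
```

View pics/c.png

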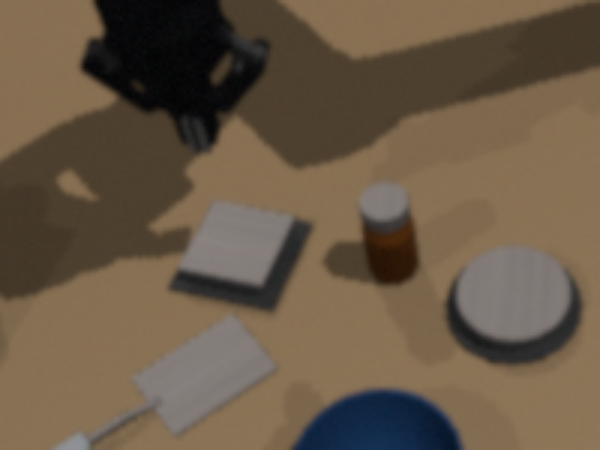

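The square tower is locked down: its cap is low in the plate at crop (240,245). Next I move to the wide tower at about (0.563, -0.010).

Call:
{"method": "move_arm", "body": {
  "plan": [
    [0, 0, 0, 0.8, -3.5, 0, -1],
    [0, 0, 0, 1.8, -8, 0, -1],
    [0, 0, 0, 2.7, -12.5, 0, -1],
    [0, 0, 0, 3.7, -17, 0, -1],
    [0, 0, 0, 4.6, -21, 0, -1]
  ]
}}

```text
time_s: 6.4
position: [0.5636, -0.0228, 0.1367]
tool_rot: [[0.97, 0.245, -0.001], [0.245, -0.97, 0.001], [-0.001, -0.001, -1.0]]
ft_force: [1.3, -0.2, -0.4]
grip_width: 0.0002
gripper_force: 0.0
```

Call:
{"method": "move_arm", "body": {
  "plan": [
    [0, 0, 0, 0.3, -1.5, 2, -1],
    [0, 0, 0, 0.3, -1.5, 5, -1],
    [0, 0, 0, 0.3, -1.5, 8, -1],
    [0, 0, 0, 0.3, -1.5, 9, -1],
    [0, 0, 0, 0.3, -1.5, 9, -1]
  ]
}}

```text
time_s: 6.9
position: [0.5628, -0.0096, 0.0461]
tool_rot: [[0.97, 0.244, -0.003], [0.244, -0.97, 0.001], [-0.003, -0.002, -1.0]]
ft_force: [0.0, -0.5, 0.8]
grip_width: 0.0003
gripper_force: 0.0
```

Call:
{"method": "move_arm", "body": {
  "plan": [
    [0, 0, 0, 0, 0, 0.6, -1],
    [0, 0, 0, 0, 0, 1.2, -1],
    [0, 0, 0, 0, 0, 1.7, -1],
    [0, 0, 0, 0, 0, 2.2, -1],
    [0, 0, 0, 0, 0, 2.7, -1]
  ]
}}

```text
time_s: 7.4
position: [0.5636, -0.0097, 0.0203]
tool_rot: [[0.97, 0.244, 0.001], [0.244, -0.97, -0.0], [0.001, 0.0, -1.0]]
ft_force: [-0.5, 0.0, 3.0]
grip_width: -0.0001
gripper_force: 1.2
```

```bash
python3 -c "
from h import *
s=env.observe(); print(s['position'],s['ft_force'])"
```

```text
[ 0.56363659 -0.00971687  0.02033319] [-0.49070591  0.04174404  3.01197826]
```

Call:
{"method": "move_arm", "body": {
  "plan": [
    [0, 0, 0, 0, 0, 0.5, -1],
    [0, 0, 0, 0, 0, 1.0, -1],
    [0, 0, 0, 0, 0, 1.5, -1],
    [0, 0, 0, 0, 0, 1.5, -1]
  ]
}}

```text
time_s: 7.8
position: [0.5636, -0.0097, 0.0052]
tool_rot: [[0.97, 0.244, 0.0], [0.244, -0.97, -0.0], [0.0, 0.0, -1.0]]
ft_force: [0.4, -0.2, 3.6]
grip_width: 0.0001
gripper_force: 1.7
```

Call:
{"method": "move_arm", "body": {
  "plan": [
    [0, 0, 0, 0, 0, -0.5, -1],
    [0, 0, 0, 0, 0, -1.0, -1],
    [0, 0, 0, 0, 0, -1.5, -1],
    [0, 0, 0, 0, 0, -2.2, -1],
    [0, 0, 0, 0, 0, -3.2, -1]
  ]
}}

```text
time_s: 8.3
position: [0.5632, -0.0095, 0.0377]
tool_rot: [[0.97, 0.244, -0.001], [0.244, -0.97, 0.0], [-0.001, -0.0, -1.0]]
ft_force: [-0.6, 0.1, 0.2]
grip_width: 0.0002
gripper_force: 0.0
```

Call:
{"method": "move_arm", "body": {
  "plan": [
    [0, 0, 0, 0, 0, -2, -1],
    [0, 0, 0, 0, 0, -5, -1],
    [0, 0, 0, 0, 0, -9, -1],
    [0, 0, 0, 0, 0, -12, -1],
    [0, 0, 0, 0, 0, -12, -1]
  ]
}}

```text
time_s: 8.8
position: [0.5651, -0.0099, 0.1621]
tool_rot: [[0.97, 0.244, 0.008], [0.244, -0.97, -0.002], [0.008, 0.004, -1.0]]
ft_force: [0.4, 0.5, -0.1]
grip_width: -0.0002
gripper_force: 0.0
```

Call:
{"method": "move_arm", "body": {
  "plan": [
    [0, 0, 0, 0, 0, 0, -1],
    [0, 0, 0, 0, 0, 0, -1],
    [0, 0, 0, 0, 0, 0, -1],
    [0, 0, 0, 0, 0, 0, -1],
    [0, 0, 0, 0, 0, 0, -1]
  ]
}}

```text
time_s: 9.3
position: [0.5633, -0.0096, 0.1568]
tool_rot: [[0.97, 0.244, -0.001], [0.244, -0.97, 0.0], [-0.001, -0.001, -1.0]]
ft_force: [0.9, -0.2, -0.2]
grip_width: -0.0001
gripper_force: 0.0
```

Run:
```python
from h import *
for n in("scene",):
    p=env.get_image(n)
    for k in("square_top","wide_top","narrow_top"):
        for r in env.tip_of(k,p)[:1]: print(n,k,r["conf"],np.round(r["pixel"],1))
    cv2.imwrite("pics/d.png",cv2.resize(p["color"][100:280,70:390,::-1],(800,450)))
s=env.observe(); print(s["position"],s["ft_force"])
```

```text
scene square_top 0.8 [149.4 203. ]
scene wide_top 0.81 [242.5 200.6]
scene narrow_top 0.65 [361.7 240.4]
[ 0.56340322 -0.00963976  0.15720109] [ 0.01217036 -0.37838468  0.16641405]
```

View pics/d.png

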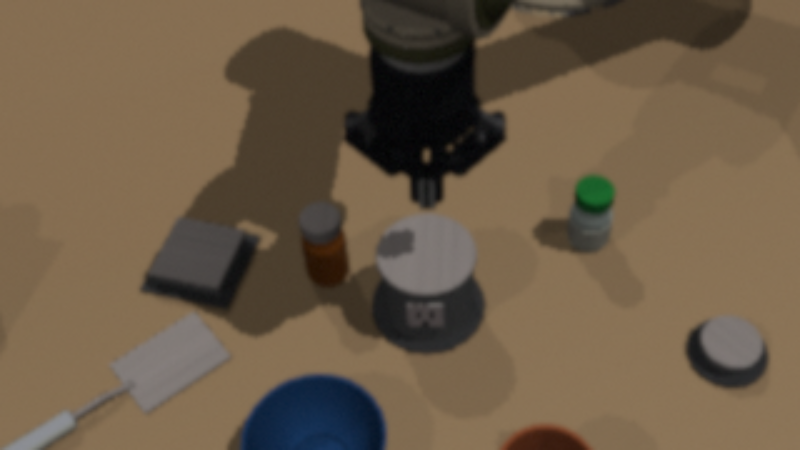

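The wide cap has popped up: it sits at crop (427,250), about 18 px higher than before, the same as the square's 63 mm travel. The square and narrow towers are down and the fingers are clear, so I'm handing in.

```bash
python3 -c "
from rig import env
print(env.close_job())"
```

```text
the job is handed in; nothing more can be done
None
```

The job is handed in: the last picture before handing in showed the square tower locked down, the wide round one popped up and the narrow one still locked, with the arm clear of everything at about 9.4 s (no verdict was returned).

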